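# Put the stray T-bolt away under the case's flap

## Robot

A 6-joint arm with a two-finger parallel gripper is mounted at the origin on the work surface; the furniture and walls round the work are solid. World frame = base frame: x ahead of the robot, y to its left, z up, the work surface at z = 0. Lengths are in m, angles in rad, forces in N, time in s.
With the tool pointing down it reaches from about 0.275 to 1 m from the base axis. Payload 8.4 kg.
Tool frame: the origin (TCP) lies midway between the tips of the shut fingers; the grasp point (between the pads) lies 19 mm behind it; z points along the fingers, y is the line along which they close (so a half turn about z gives the same grasp; the last joint's range is limited). The gripper opens to 85 mm and grips with 20 to 120 N. Pads are 22 mm wide; open, the fingers measure 114 mm over their backs; the gripper's body (76 mm by 85 mm) begins 54 mm behind the grasp point. The pads swing forward as they close: fully open they stand 13 mm farther back than shut.
Start: joints at [1.201, 0.353, 1.633, -0, 1.155, -0.002], TCP at [0.225, 0.583, 0.231] pointing down, gripper open.
Joint ranges: [-2.63, 2.63], [-0.92, 2.1], [0.06, 2.66], [-1.3, 4.44], [0, 2.69], [-3.02, 3.02]. Speed limits (rad/s): [2.22, 2.22, 2.79, 3.14, 3.14, 3.14].

## Interface

Orientations are given as a 3x3 rotation matrix whose columns are the frame's x, y, z axes.
In Python, from workcell import arm, imaging, nets gives the robot as it stands.
- The arm moves only by the shell command python3 -m jog 'ROWS' [OPENING] [FORCE]. ROWS is text: rows parted by semicolons, each of 4 numbers parted by spaces: the shift along the tool's x, y, z scaled (see below), then the turn about the tool's z scaled (see below). A call has 1 to 12 rows; each row shifts and turns the commanded pose from where the row before left it, along the tool's axes as they then stand; what a row does not reach is not made up. The controller multiplies each number of a shift by 0.06 m and each number of a turn by 10 degrees. A row lasts 1/8 s, in which the tool goes at most 62.5 mm and 10.7 degrees, less where a joint would pass 70% of its speed; a pose out of reach is approached as far as the arm can. A call with a number of a shift or a turn outside -1 to 1 is refused whole. A call with a gripper value outside its range is refused whole. OPENING is the opening, from 0 (shut) to 1 (fully open), set as the call begins (- or left out, the last holds). The fingers move at their own pace and stop on an object; FORCE is the grip in N (left out, the last holds). Time passes only in rows, so rows that do not move let the fingers close. It gives the time, the measured TCP pose, the force, the opening and the grip force at its end, in the units of the state.
- arm.get_state(): the state, without advancing time (a new reading comes with each control period).
- imaging.snapshot(name): name is "scene" or "top"; returns (picture, depth): 384x512x3 uint8, red, green, blue; 384x512 float32, m along the optical axis (not along the pixel's ray), 0 where there is no reading.
- imaging.camera_params(name): a dict with "intrinsics" (3x3 intrinsics, pixels), "rvec" (rotation vector, rad) and "tvec" (3), from world to camera coordinates, as OpenCV has them. Camera axes: x right, y down, z forward; pixel columns grow to the right and rows downward; lengths in m; the calibration is good to about 2 mm. A picture is of the moment at which its call begins. camera_params takes no time and is no camera call.
- arm.sign_off(): hands the job in; it is judged then, once.
Trained networks look in the newest picture that a camera, given by its name, has taken for a name from the list of things; names that differ only in an ending like _2 or _b are one class to them, and where a whole thing is asked for, a point or a joint stands for the part that bears it (a point fixed in the world has none). Each returns a list of dicts, best first, with "conf" (0 to 1); they miss things now and then, are a little off and sometimes report something else, mostly with a low value. They report only what shows in the picture. A call takes as long as a camera call.
- nets.look_for(camera, query): "box" ([left, top, right, bottom] in pixels, round what is visible of it).
- nets.place_of(camera, query): "uv" ([column, row] in pixels: a listed point, or the origin of a listed thing).
The state is a dict: "time_s": time; "joint_pos": joint angles; "joint_velocities": joint speeds; "joint_torque": joint torques, N m; "tool_pos": TCP position; "ee_rot": TCP orientation; "contact_force": force on the tool from outside, world axes, zero at the start; "torque": the same for the moment, N m; "opening": opening from 0.0 (shut) to 1.0 (fully open); "grip_force": force on a finger pad.
Only numpy, scipy, OpenCV 4.12 (cv2) and the standard library are available. Lean on these libraries where they do the work, as an engineer would, in place of code of your own. Each camera call takes 0.05 s, during which the arm holds its last target. There are 200 camera calls.

## Task

Lift the orange hinged flap of the grey two-tier fittings case until it stands about upright, and leave it standing so. Then put the loose T-bolt from the table into the bay of the lower tier that already holds a T-bolt (not the bay with the star knob), lying wholly inside the bay. What is stored in the case stays in the case, and the other things on the table stay where they are.

Things in the scene. Friction and masses are not known exactly. Their poses are not given: they have to be found in the camera images.
- case: Grey plastic fittings case, fixed to the table, 160 (x) x 200 (y) x 69 mm high; origin at the centre of its underside, +x away from the robot, z up. Side and back (+x) walls are 69 mm high, the front (-x) wall 46 mm, all 5 mm thick. The orange flap at 46 mm covers the lower tier, which a 46 mm high, 5 mm thick divider at y = 0 parts into a left (+y) and a right (-y) bay.
- bay_left (a point): Centre of the left bay's floor: case frame x = 0, y = +49, z = 5 mm. The bay is 150 (x) x 92 (y) mm inside and 41 mm deep.
- bay_right (a point): Centre of the right bay's floor: case frame x = 0, y = -49, z = 5 mm. Same size as the left bay.
- flap (a joint): Hinge of the orange flap (150 x 187 x 5 mm, 0.18 kg, floor of the upper tier): 0 rad = shut and level, grows as the front edge rises and swings back away from the robot side, 1.57 = upright, stop at 1.75. The stiff hinge (0.2 N m) holds it wherever it is left; about 3 N at the grip lifts it. The start may be slightly ajar.
- flap_hinge (a point): Point on the hinge axis at its middle: in the case frame x = +72, y = 0, z = 46 mm. The axis is parallel to the case's y axis. The underside of the shut flap is level with it.
- flap_grip (a point): Centre of the black grip on top of the flap: an upright round disc 28 mm in diameter and 14 mm thick (thickness along the case's y), on a 12 mm thick stem, so it can be pinched across y from above and turns between the pads as the flap rises. With the flap shut it is 115 mm in front of the hinge and 32 mm above it (27 mm above the flap's top face).
- bolt: The loose T-bolt to put away: bright steel, 72 mm long, lying on the table on its side; origin under its middle at its underside, its length along y with the 18 x 18 x 7 mm square head at +y. Shank 10 mm in diameter, its axis 9 mm above the origin; 18 mm nut from y = -30 to -22 mm, so the shank is bare from y = -20 to +28 mm. 45 g.
- bolt_head (a point): Point on the bolt's axis 34 mm from its middle, in the head.
- bolt_tail (a point): Point on the bolt's axis 34 mm from its middle, at the nut end.
- stored_bolt: Shorter T-bolt (57 x 18 x 18 mm, length along its y) stored in the far (+x) part of the left or the right bay, roughly along the case's y, under the flap; origin under its middle.
- stored_knob: Black five-lobe star knob (58 x 56 x 24 mm) stored in the far part of the other bay, under the flap; origin under its middle.
- setup_block: Brass block 20 x 50 x 20 mm on the table, bystander; origin under its middle.
- hex_key: Steel hex key 33 x 91 x 7 mm lying on the table, bystander; origin under its middle.
- wax_tin: Round green and white wax tin, 62 mm across, 36 mm high, bystander; origin under its middle.

How it is judged:
By the outcome, as a careful person would: the job done as asked, in the order asked, and still so for the second after the job is handed in, with the robot touching nothing.
It also fails if it takes over 61 s, if anything falls off the work surface, if the arm or the gripper's body presses on something with over 40 N, if the wrist force passes 120 N, or if a joint passes its speed limit or range.

## Working session

There is one attempt and no reset: what is moved stays moved. The work goes in short steps, Python scripts to look and compute and a shell command to move; the robot and the scene stay as the last step left them, time stands still between calls to the robot, and variables do not carry over. Pictures are saved under pics/ and viewed, at most 10 in all, crops included, and the job is handed in when it is done.

```bash
mkdir -p pics
cat > h.py <<'E'
import numpy as np, cv2
from workcell import arm, imaging, nets
def cam(n):
    p=imaging.camera_params(n); R=cv2.Rodrigues(np.array(p["rvec"],float))[0]
    return np.array(p["intrinsics"]),R,np.array(p["tvec"],float).ravel()
def px2w(n,uv,z=None,d=None):
    K,R,t=cam(n); r=np.linalg.inv(K)@[uv[0],uv[1],1]; c=-R.T@t; w=R.T@r
    s=d if d is not None else (z-c[2])/w[2]
    return c+s*w
def w2px(n,P):
    K,R,t=cam(n); q=K@(R@np.array(P)+t); return q[:2]/q[2]
def cloud(n,depth):
    K,R,t=cam(n); v,u=np.mgrid[:depth.shape[0],:depth.shape[1]]
    c=np.stack([u,v,np.ones_like(u)],-1)@np.linalg.inv(K).T*depth[...,None]
    return (c-t)@R
def save(name,img): cv2.imwrite(f'pics/{name}.png',cv2.cvtColor(img,cv2.COLOR_RGB2BGR))
E
python3 - <<'E'
from h import *
np.set_printoptions(precision=4,suppress=True)
ims=[]
for n in ("scene","top"):
    im,d=imaging.snapshot(n); ims.append(im); np.save(f'd_{n}.npy',d)
    for q in ("flap_grip","flap_hinge","case","bolt","bolt_head","bolt_tail","bay_left","setup_block","hex_key","wax_tin","stored_bolt"):
        r=nets.place_of(n,q)[:2]
        for e in r:
            u,v=e["uv"]; dd=d[int(np.clip(v,0,383)),int(np.clip(u,0,511))]
            print(n,q,np.round(e["uv"],1),round(e["conf"],2),px2w(n,e["uv"],d=dd) if dd>0 else None)
save('a_scene',ims[0]);save('a_top',ims[1])
s=arm.get_state(); print(s)
E
```

```text
scene flap_grip [194.2 168.1] 0.76 [0.4292 0.2923 0.0786]
scene flap_hinge [206.7 153.9] 0.78 [0.5082 0.3708 0.0495]
scene case [200.1 173.4] 0.73 [0.4455 0.2895 0.0509]
scene bolt_head [246.9 299. ] 0.39 [ 0.3573 -0.1676  0.0134]
scene bay_left [179.7 178.1] 0.82 [0.3337 0.1458 0.1933]
scene setup_block [246.3 296.9] 0.68 [ 0.3563 -0.1667  0.0226]
scene setup_block [192.7 164.6] 0.56 [0.4274 0.2964 0.0909]
scene hex_key [254.9 359.4] 0.55 [ 0.2841 -0.3325  0.0672]
scene wax_tin [269.7 166.3] 0.55 [0.6701 0.225  0.0291]
top flap_grip [182.9 207.7] 0.89 [0.4356 0.3044 0.0529]
top flap_grip [241.1 174.9] 0.16 [0.5473 0.1401 0.0006]
top flap_hinge [157.5 184.6] 0.63 [0.5018 0.3833 0.0518]
top flap_hinge [387.8 259.5] 0.58 [ 0.3021 -0.3104 -0.0034]
top case [179.5 197.5] 0.95 [0.4654 0.3162 0.052 ]
top bolt [239.  177.2] 0.46 [0.5399 0.1463 0.0003]
top bolt_head [235.4 186.5] 0.63 [0.5095 0.1559 0.0074]
top bolt_head [189.2 191. ] 0.61 [0.4856 0.2889 0.051 ]
top bolt_tail [246.5 168.7] 0.4 [ 0.5675  0.124  -0.0004]
top setup_block [336. 237.] 0.5 [ 0.3641 -0.1492  0.0235]
top wax_tin [210.6 126.3] 0.75 [0.6891 0.237  0.036 ]
{'time_s': 1.2, 'joint_pos': array([ 1.2006,  0.353 ,  1.6334,  0.    ,  1.1552, -0.0024]), 'joint_velocities': array([ 0.0005,  0.001 , -0.0008,  0.0001,  0.0006,  0.0013]), 'joint_torque': array([  0.0026, -60.5178, -34.2458,   0.0004,   0.0007,   0.    ]), 'tool_pos': array([0.2247, 0.5832, 0.2313]), 'ee_rot': array([[-0.9331,  0.3595,  0.    ],
       [ 0.3595,  0.9331,  0.    ],
       [ 0.    ,  0.    , -1.    ]]), 'contact_force': array([ 0.1031,  0.0694, -0.6058]), 'torque': array([-0.0153,  0.0148, -0.0206]), 'grip_force': 0.0, 'opening': 0.9992913041960163}
```

Run:
```python
import cv2,numpy as np
a=cv2.imread('pics/a_top.png'); cv2.imwrite('pics/a_top2.png',cv2.resize(a[100:300,100:366],None,fx=3,fy=3,interpolation=2))
b=cv2.imread('pics/a_scene.png'); cv2.imwrite('pics/a_sc2.png',cv2.resize(b,None,fx=1.5,fy=1.5))
```

```text
(no output)
```

View pics/a_top2.png

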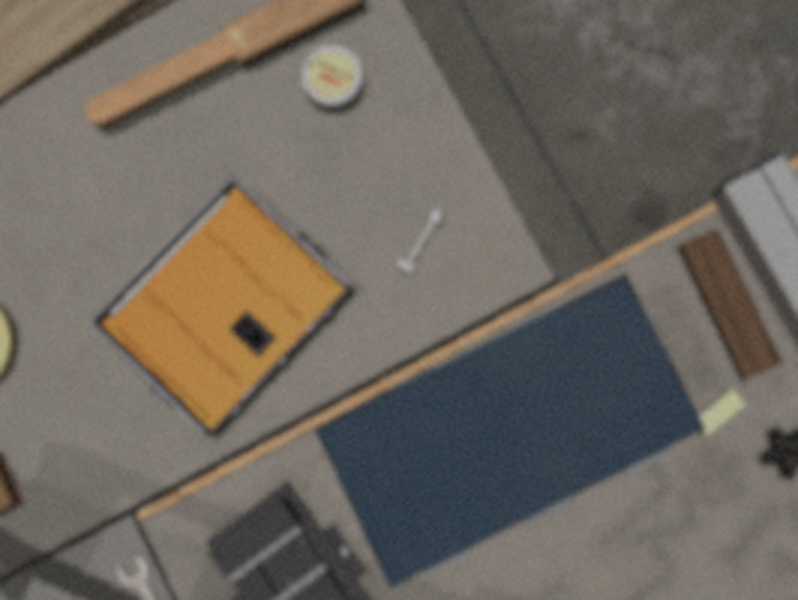

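View pics/a_sc2.png

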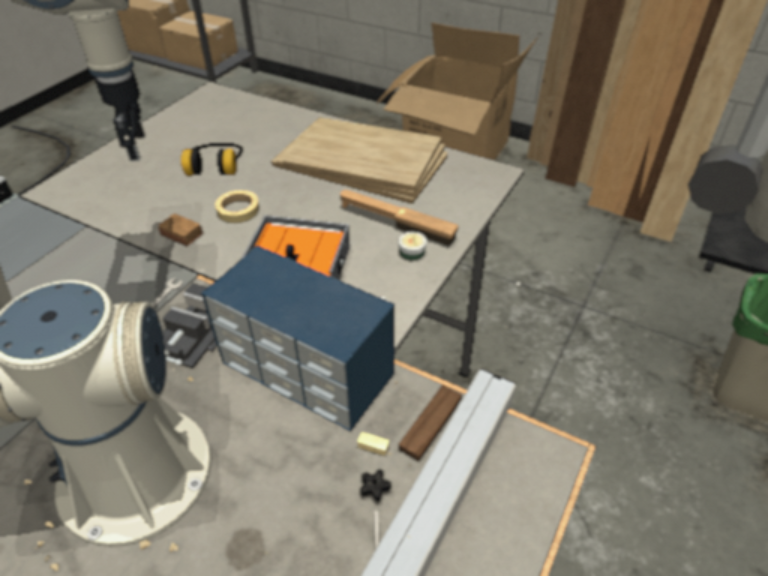

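The top picture shows the orange flap centred at about (178,200) in full-frame pixels, with the grip at (184,211) towards the cabinet. The bolt runs from its head at (235,188) to its tail at (245,171). The scene picture shows a tall blue cabinet in front of the case that hides part of it.

Run:
```python
from h import *
np.set_printoptions(precision=4,suppress=True)
im=cv2.cvtColor(cv2.imread('pics/a_top.png'),cv2.COLOR_BGR2RGB).astype(int); d=np.load('d_top.npy'); P=cloud('top',d)
r,g,b=im[...,0],im[...,1],im[...,2]
print('cam',-cam('top')[1].T@cam('top')[2])
m=((r-b)>90)&(P[...,2]<.12)
m[:160]=0;m[260:]=0;m[:,:125]=0;m[:,225:]=0
m=m.astype(np.uint8)
n,l,st,_=cv2.connectedComponentsWithStats(m);k=1+st[1:,4].argmax();m=(l==k).astype(np.uint8)
c=max(cv2.findContours(m,0,2)[0],key=cv2.contourArea)
pts=np.array([px2w('top',p[0],z=.051)[:2] for p in c],np.float32)
print('flap rect',cv2.minAreaRect(pts),cv2.boxPoints(cv2.minAreaRect(pts)))
q=P[m>0]; q=q[(q[:,2]>.03)&(q[:,2]<.11)]; A=np.c_[q[:,:2],np.ones(len(q))]; co=np.linalg.lstsq(A,q[:,2],rcond=None)[0]
print('plane',co,np.std(A@co-q[:,2]), 'corner z',[np.dot(co,[*x,1]) for x in cv2.boxPoints(cv2.minAreaRect(pts))])
# grip
v,u=np.mgrid[:384,:512]
hull=np.zeros_like(m);cv2.fillPoly(hull,[cv2.convexHull(c)],1)
gm=(hull>0)&(im.sum(-1)<150)
print('grip px',u[gm].mean(),v[gm].mean(),gm.sum(),'z',np.sort(P[gm][:,2])[-20:])
print('grip at z .085',px2w('top',(u[gm].mean(),v[gm].mean()),z=.08))
# bolt
bm=np.zeros(m.shape,bool);bm[160:200,225:255]=1
bg=np.median(im[165:195,225:255].reshape(-1,3),0);print(bg)
bm&=(im.sum(-1)>bg.sum()+60)
w=np.maximum(im.sum(-1)-bg.sum(),0)*bm
bp=np.array([px2w('top',(x,y),z=.009)[:2] for x,y in zip(u[bm],v[bm])],np.float32)
print('bolt',cv2.minAreaRect(bp),cv2.boxPoints(cv2.minAreaRect(bp)),bm.sum())
for t in ((235.4,186.5),(246.5,168.7)): print(px2w('top',t,z=.009))
# obstacles tall
bl=(b-r>20)&(P[...,2]>.05); print('cab',P[bl].min(0),P[bl].max(0),np.median(P[bl][:,2]),cv2.boxPoints(cv2.minAreaRect(P[bl][:,:2].astype(np.float32))))
print('tin',np.median(P[120:132,205:216].reshape(-1,3),0))
for uv in ((140,135),(175,115),(205,102)): print('wood',P[uv[1],uv[0]])
# scene check of grip
S=np.load('d_scene.npy');Q=cloud('scene',S);si=cv2.imread('pics/a_scene.png').astype(int)
sm=np.zeros(S.shape,bool);sm[158:180,183:205]=1;sm&=si.sum(-1)<150;sm&=Q[...,2]>.05
print(sm.sum(),np.median(Q[sm],0),Q[sm].max(0),Q[sm].min(0))
```

```text
cam [0.3275 0.0827 1.226 ]
flap rect ((0.4523584246635437, 0.33167731761932373), (0.14542081952095032, 0.1825437843799591), 48.597354888916016) [[0.3358 0.3375]
 [0.4727 0.2168]
 [0.5689 0.3259]
 [0.432  0.4466]]
plane [-0.0028 -0.0014  0.0532] 0.0026911267294597208 corner z [np.float64(0.05175440030596528), np.float64(0.05153276426678202), np.float64(0.05110854326616469), np.float64(0.05133017922070965)]
grip px 183.21818181818182 210.56363636363636 55 z [0.09   0.0902 0.0904 0.0904 0.0907 0.092  0.0922 0.0922 0.0923 0.0927
 0.0928 0.0931 0.0931 0.0932 0.0932 0.0933 0.0934 0.0936 0.0965 1.226 ]
grip at z .085 [0.4249 0.2979 0.08  ]
[129. 124. 116.]
bolt ((0.5316994190216064, 0.14466366171836853), (0.015192222781479359, 0.06781349331140518), 64.34873962402344) [[0.4978 0.1525]
 [0.559  0.1231]
 [0.5656 0.1368]
 [0.5044 0.1662]] 36
[0.5092 0.1558 0.009 ]
[0.5656 0.1237 0.009 ]
cab [ 0.2122 -0.1067  0.1847] [0.4679 0.2116 1.226 ] 0.19106472508158906 [[ 0.2095  0.1486]
 [ 0.3455 -0.1104]
 [ 0.472  -0.0439]
 [ 0.336   0.2151]]
tin [0.6914 0.239  0.0344]
wood [0.6542 0.4494 0.0404]
wood [0.7188 0.3459 0.0452]
wood [0.764  0.257  0.0419]
34 [0.4271 0.2927 0.0788] [0.4418 0.306  0.0953] [0.4193 0.2846 0.0533]
```

```bash
python3 -m jog '-0.6 -0.4 0 0;-0.6 -0.4 0 0;-0.6 -0.4 0 0;-0.6 -0.4 0 0;-0.6 -0.4 0 0;-0.6 -0.4 0 0;-0.6 -0.4 0 0;-0.6 -0.4 0 0;0 0 0 0' 0.7
python3 -m jog '0 0 0 -1;0 0 0 -1;0 0 0 -1;0 0 0 -1;0 0 0 -1;0 0 0 -1;0 0 0 -1;0 0 0 0;0 0 0 0'
cat >> h.py <<'E'
np.set_printoptions(precision=4,suppress=True)
def goto(p,ang=None):
    "rows units needed to reach world p (tool y world angle ang deg; shift in present axes)"
    s=arm.get_state(); R=s["ee_rot"]; a=np.degrees(np.arctan2(R[1,1],R[0,1]))
    print('t',round(s["time_s"],2),'tcp',s["tool_pos"],'y-ang',round(a,2),'q',s["joint_pos"],'F',s["contact_force"],'open',round(s["opening"],3),'grip',round(s["grip_force"],1))
    print('shift units',R.T@(np.array(p)-s["tool_pos"])/.06, 'turn units', None if ang is None else -(((ang-a+90)%180)-90)/10)
E
python3 -c "
from h import *
goto([.4255,.2995,.06],138.6)
K=imaging
im,d=imaging.snapshot('top');save('b_top',cv2.resize(im[100:300,100:366],None,fx=3,fy=3,interpolation=2))
im,d=imaging.snapshot('scene');save('b_scene',cv2.resize(im[90:240,120:320],None,fx=3.5,fy=3.5,interpolation=2))"
```

```text
time_s: 2.33
tool_pos: [0.4258, 0.2985, 0.2314]
ee_rot: [[-0.932, 0.362, 0.001], [0.362, 0.932, -0.0], [-0.001, -0.0, -1.0]]
contact_force: [-0.4, 0.4, -0.4]
opening: 0.699
grip_force: 0.0
time_s: 3.45
tool_pos: [0.4242, 0.3009, 0.2313]
ee_rot: [[-0.66, -0.752, -0.0], [-0.752, 0.66, 0.0], [-0.0, 0.0, -1.0]]
contact_force: [-0.7, -0.1, -0.9]
opening: 0.702
grip_force: 0.0
t 3.45 tcp [0.4242 0.3009 0.2313] y-ang 138.73 q [ 0.6139  0.1896  1.8557  0.0002  1.0962 -1.8074] F [-0.6772 -0.0539 -0.8517] open 0.702 grip 0.0
shift units [ 0.003  -0.0318  2.8553] turn units 0.012631736879671961
```

```bash
python3 -m jog '0 0 0.5 0;0 0 0.5 0;0 0 0.5 0;0 0 0.4 0;0 0 0.4 0;0 0 0.3 0;0 0 0.2 0;0 0 0 0'
python3 -m jog '0 0 0 0;0 0 0 0;0 0 0 0;0 0 0 0;0 0 0 0' 0 30
python3 -c "
from h import *
goto([.4255,.2995,.06],138.6)"
```

```text
time_s: 4.55
tool_pos: [0.4241, 0.3002, 0.0627]
ee_rot: [[-0.658, -0.753, -0.001], [-0.753, 0.658, -0.001], [0.001, 0.0, -1.0]]
contact_force: [0.4, 0.1, -0.6]
opening: 0.698
grip_force: 0.0
time_s: 5.18
tool_pos: [0.4252, 0.3003, 0.0639]
ee_rot: [[-0.657, -0.754, 0.001], [-0.754, 0.657, 0.0], [-0.001, -0.001, -1.0]]
contact_force: [2.8, -4.3, 1.5]
opening: 0.158
grip_force: 35.2
t 5.17 tcp [0.4252 0.3003 0.0639] y-ang 138.92 q [ 0.6125  0.4209  1.9858 -0.0011  0.7336 -1.8113] F [ 2.7874 -4.3016  1.4523] open 0.158 grip 35.2
shift units [ 0.0069 -0.0121  0.0644] turn units 0.032232238992361315
```

View pics/b_scene.png

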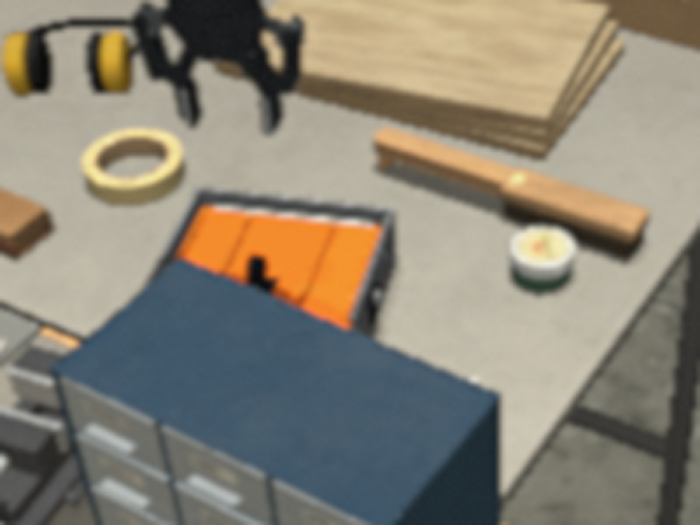

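The grip is held: the opening reads 0.158, about 13.4 mm. I'll swing it along the hinge arc, 5° per row.

```bash
python3 -m jog '-0.06 0 -0.163 0;-0.06 0 -0.163 0;-0.088 0 -0.149 0;-0.088 0 -0.149 0;-0.113 0 -0.132 0;-0.113 0 -0.132 0;0 0 0 0'
python3 -c "
from h import *
goto([.4255,.2995,.06],138.6)"
```

```text
time_s: 6.05
tool_pos: [0.4459, 0.3239, 0.1171]
ee_rot: [[-0.657, -0.754, 0.002], [-0.754, 0.657, -0.0], [-0.001, -0.001, -1.0]]
contact_force: [3.9, -3.5, 0.2]
opening: 0.156
grip_force: 32.2
t 6.05 tcp [0.4459 0.3239 0.1171] y-ang 138.93 q [ 0.6261  0.3776  1.8907 -0.0015  0.8722 -1.7977] F [ 3.9105 -3.5029  0.2015] open 0.156 grip 32.2
shift units [ 0.5306 -0.0088  0.9509] turn units 0.03297362000519684
```

```bash
python3 -m jog '-0.134 0 -0.11 0;-0.134 0 -0.11 0;-0.151 0 -0.086 0;-0.151 0 -0.086 0;-0.163 0 -0.058 0;-0.163 0 -0.058 0;-0.171 0 -0.028 0;-0.171 0 -0.028 0;0 0 0 0'
python3 -m jog '-0.173 0 0.002 0;-0.173 0 0.002 0;-0.171 0 0.032 0;-0.171 0 0.032 0;0 0 0 0;0 0 0 0'
python3 -c "
from h import *
goto([.4255,.2995,.06],138.6)
im,d=imaging.snapshot('scene');save('c_scene',cv2.resize(im[90:240,120:320],None,fx=3.5,fy=3.5,interpolation=2))"
```

```text
time_s: 7.18
tool_pos: [0.4944, 0.3792, 0.1504]
ee_rot: [[-0.657, -0.754, 0.001], [-0.754, 0.657, -0.002], [0.001, -0.002, -1.0]]
contact_force: [4.6, -4.1, 0.6]
opening: 0.156
grip_force: 31.3
time_s: 7.92
tool_pos: [0.5221, 0.4107, 0.1469]
ee_rot: [[-0.657, -0.754, 0.002], [-0.754, 0.657, -0.0], [-0.001, -0.002, -1.0]]
contact_force: [4.6, -3.4, 0.2]
opening: 0.16
grip_force: 32.8
t 7.92 tcp [0.5221 0.4107 0.1469] y-ang 138.93 q [ 0.6651  0.495   1.6158 -0.0018  1.0294 -1.7588] F [ 4.6293 -3.4242  0.1938] open 0.16 grip 32.8
shift units [ 2.4564 -0.0013  1.4456] turn units 0.033239837790372914
```

View pics/c_scene.png

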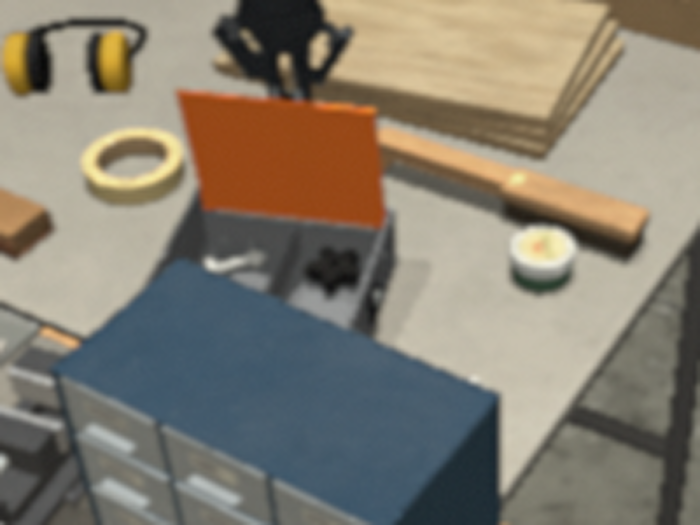

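The flap stands upright at about (285,160) in the crop. The stored T-bolt at (235,262) is in the left bay and the star knob at (333,268) is in the right one, so the left bay is the target. I'll release the grip and rise clear.

```bash
python3 -m jog '0 0 0 0;0 0 0 0;0 0 0 0' 0.5
python3 -m jog '0 0 -0.3 0;0 0 -0.5 0;0 0 -0.5 0;0 0 -0.5 0;0 0 -0.3 0;0 0 0 0'
python3 - <<'E'
from h import *
ims=[]
for i in range(6):
    im,d=imaging.snapshot('top'); ims.append(im.astype(float))
    for q in ('bolt_head','bolt_tail','bolt'):
        e=nets.place_of('top',q)
        e=[x for x in e if 225<x['uv'][0]<255 and 155<x['uv'][1]<200][:1]
        if e: print(q,np.round(e[0]['uv'],1),round(e[0]['conf'],2),px2w('top',e[0]['uv'],z=0. if q=='bolt' else .009)[:2])
A=np.mean(ims,0); np.save('avg_top.npy',A)
g=A.sum(-1); sub=g[160:202,225:260]; bg=np.median(sub); w=np.clip(sub-bg-25,0,None)
n,l,st,c=cv2.connectedComponentsWithStats((w>0).astype(np.uint8));k=1+st[1:,4].argmax();w=w*(l==k);print(st[k])
v,u=np.nonzero(w); W=w[v,u]; p=np.array([px2w('top',(x+225,y+160),z=.009)[:2] for x,y in zip(u,v)])
e,V=np.linalg.eigh(np.cov(p.T,aweights=W)); ax=V[:,1]*np.sign(-V[1,1])
c=np.average(p,axis=0,weights=W); t=(p-c)@ax; mid=c+ax*(t.max()+t.min())/2
print('centroid',c,'axis ang',np.degrees(np.arctan2(ax[1],ax[0])),'ext',t.min(),t.max(),'mid',mid)
print(np.round(w/10).astype(int))
goto([*mid,.26],None)
big=cv2.resize(A[150:300,100:300].astype(np.uint8),None,fx=4,fy=4,interpolation=2); save('d_top',big)
E
```

```text
time_s: 8.35
tool_pos: [0.5207, 0.4113, 0.1463]
ee_rot: [[-0.657, -0.754, -0.0], [-0.754, 0.657, 0.0], [0.0, 0.0, -1.0]]
contact_force: [-0.1, 0.4, 0.2]
opening: 0.502
grip_force: 0.0
time_s: 9.1
tool_pos: [0.5215, 0.4117, 0.2743]
ee_rot: [[-0.657, -0.754, 0.002], [-0.754, 0.657, 0.002], [-0.003, -0.001, -1.0]]
contact_force: [-0.0, -1.3, 0.0]
opening: 0.502
grip_force: 0.0
bolt_head [235.7 187. ] 0.41 [0.5077 0.1549]
bolt_tail [245.3 168.4] 0.6 [0.5665 0.1275]
bolt [240.4 178.3] 0.47 [0.5366 0.1419]
bolt_head [231.3 184.9] 0.64 [0.5138 0.1686]
bolt_tail [245.9 168.7] 0.61 [0.5656 0.1256]
bolt [240.7 176. ] 0.4 [0.5439 0.1412]
bolt_head [237.3 186.4] 0.43 [0.5097 0.15  ]
bolt_tail [244.9 169.2] 0.63 [0.5639 0.1286]
bolt_head [234.7 186.5] 0.44 [0.5092 0.158 ]
bolt_tail [247.7 169.8] 0.61 [0.5623 0.1199]
bolt [240.3 177. ] 0.39 [0.5407 0.1423]
bolt_head [233.7 185.8] 0.44 [0.5112 0.1611]
bolt_tail [246.8 167.5] 0.4 [0.5694 0.1229]
bolt [241.9 176.8] 0.5 [0.5415 0.1374]
bolt_head [233.5 186.6] 0.54 [0.5087 0.1616]
bolt_tail [247.3 170.9] 0.38 [0.5588 0.121 ]
bolt [242.7 176.2] 0.53 [0.5434 0.135 ]
[ 7  9 15 22 76]
centroid [0.5287 0.1447] axis ang -29.311435071191056 ext -0.03282953481786496 0.040843436236163655 mid [0.5322 0.1427]
[[0 0 0 ... 0 0 0]
 [0 0 0 ... 0 0 0]
 [0 0 0 ... 0 0 0]
 ...
 [0 0 0 ... 0 0 0]
 [0 0 0 ... 0 0 0]
 [0 0 0 ... 0 0 0]]
t 10.3 tcp [0.5209 0.4112 0.2723] y-ang 138.93 q [ 0.666   0.3801  1.5007 -0.      1.2607 -1.7587] F [-0.1936 -0.271   1.2918] open 0.497 grip 0.0
shift units [ 3.2496 -3.0816  0.2056] turn units None
```

View pics/d_top.png

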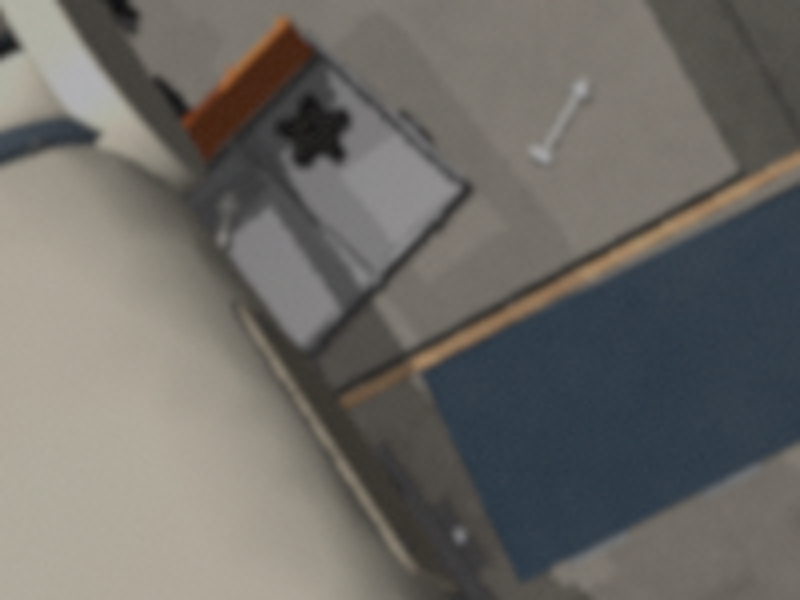

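The crop shows the bolt from its head at (541,155) to its nut end at (581,88), which is the expected pose. The flap is still up with the gripper released, and both stored items are in their bays.

```bash
python3 -m jog '0.41 -0.38 0 0;0.41 -0.38 0 0;0.41 -0.38 0 0;0.41 -0.38 0 0;0.41 -0.38 0 0;0.41 -0.38 0 0;0.4 -0.38 0 0;0.4 -0.38 0 0;0 0 0 0'
python3 -m jog '0 0 0 1;0 0 0 1;0 0 0 1;0 0 0 1;0 0 0 1;0 0 0 1;0 0 0 1;0 0 0 0.8;0 0 0 0;0 0 0 0'
python3 - <<'E'
from h import *
goto([.5296,.144,.003],61)
im,d=imaging.snapshot('top'); A=im.astype(float)
save('e_top',cv2.resize(im[150:300,100:300],None,fx=4,fy=4,interpolation=2))
E
```

```text
time_s: 11.42
tool_pos: [0.53, 0.1422, 0.2725]
ee_rot: [[-0.659, -0.752, 0.0], [-0.752, 0.659, -0.0], [0.0, -0.0, -1.0]]
contact_force: [0.2, 1.1, 0.4]
opening: 0.499
grip_force: 0.0
time_s: 12.68
tool_pos: [0.5299, 0.1444, 0.2723]
ee_rot: [[-0.876, 0.483, 0.0], [0.483, 0.876, 0.0], [0.0, 0.0, -1.0]]
contact_force: [0.4, 0.2, 0.2]
opening: 0.502
grip_force: 0.0
t 12.68 tcp [0.5299 0.1444 0.2723] y-ang 61.12 q [ 0.2632  0.1967  1.7505  0.0001  1.1943 -0.8037] F [0.4117 0.2225 0.2076] open 0.502 grip 0.0
shift units [ 0.0018 -0.0085  4.4891] turn units 0.012331019831614753
```

View pics/e_top.png

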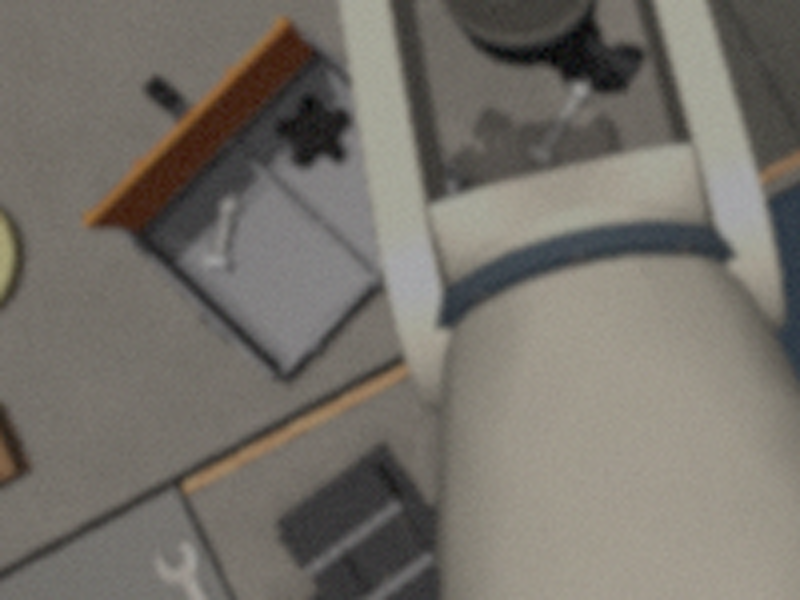

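The flap is upright, with the stored bolt in the left bay at about (225,235) and the gripper above the loose bolt at (560,120). Next I descend to the bolt.

```bash
python3 -m jog '0 0 0.5 0;0 0 0.5 0;0 0 0.5 0;0 0 0.5 0;0 0 0.4 0;0 0 0.4 0;0 0 0.4 0;0 0 0.4 0;0 0 0 0'
python3 -m jog '0 0 0.3 0;0 0 0.3 0;0 0 0.2 0;0 0 0.11 0;0 0 0 0'
python3 -m jog '0 0 0 0;0 0 0 0;0 0 0 0;0 0 0 0;0 0 0 0' 0 50
```

```text
time_s: 13.85
tool_pos: [0.5287, 0.1437, 0.0549]
ee_rot: [[-0.875, 0.485, -0.003], [0.485, 0.875, -0.001], [0.002, -0.002, -1.0]]
contact_force: [0.8, -0.4, 0.4]
opening: 0.497
grip_force: 0.0
time_s: 14.48
tool_pos: [0.5297, 0.1439, 0.0012]
ee_rot: [[-0.874, 0.486, -0.001], [0.486, 0.874, -0.0], [0.001, -0.001, -1.0]]
contact_force: [0.2, -0.7, -0.2]
opening: 0.495
grip_force: 0.0
time_s: 15.1
tool_pos: [0.5304, 0.144, 0.0022]
ee_rot: [[-0.874, 0.486, 0.001], [0.486, 0.874, 0.0], [-0.001, 0.001, -1.0]]
contact_force: [-0.8, 0.1, 4.9]
opening: 0.086
grip_force: 49.0
```

```bash
python3 -m jog '0 0 -0.2 0;0 0 -0.3 0;0 0 -0.5 0;0 0 -0.5 0;0 0 -0.5 0;0 0 -0.5 0;0 0 -0.5 0;0 0 -0.5 0;0 0 -0.5 0;0 0 -0.3 0;0 0 0 0'
python3 - <<'E'
from h import *
goto([.5296,.144,.003],49)
im,d=imaging.snapshot('scene'); np.save('f_d.npy',d); cv2.imwrite('pics/f_raw.png',im[...,::-1])
c=w2px('scene',arm.get_state()['tool_pos']);print(c)
x,y=c.astype(int)
save('f_scene',cv2.resize(im[max(0,y-50):y+50,x-60:x+60],None,fx=6,fy=6,interpolation=2))
for n in ('scene',):
    for q in ('bolt_head','bolt_tail'):
        for e in nets.place_of(n,q)[:3]: print(n,q,np.round(e['uv'],1),round(e['conf'],2))
E
```

```text
time_s: 16.48
tool_pos: [0.5305, 0.1441, 0.2613]
ee_rot: [[-0.874, 0.486, 0.003], [0.486, 0.874, 0.001], [-0.002, 0.002, -1.0]]
contact_force: [0.0, -0.8, -0.7]
opening: 0.085
grip_force: 48.9
t 16.48 tcp [0.5305 0.1441 0.2613] y-ang 60.93 q [ 0.2624  0.2058  1.7645 -0.      1.1686 -0.8009] F [ 0.0242 -0.798  -0.6681] open 0.085 grip 48.9
shift units [ 0.0209 -0.0161  4.3045] turn units 1.192648468647016
[243.1619 135.4706]
scene bolt_head [232.4 131.6] 0.39
scene bolt_tail [256.7 129.2] 0.64
```

View pics/f_scene.png

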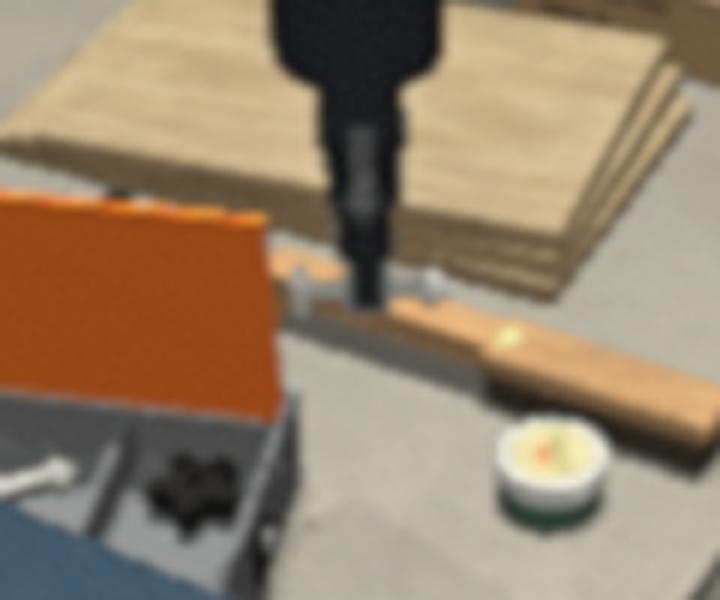

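The bolt is held level and near its middle, head at (300,288), nut end at (435,283), grip at (367,290). I'll check the case pose against the wall corners I read off the last top picture.

```bash
python3 -m jog '0 0 0 0.6;0 0 0 0.6;0 0 0 0'
python3 - <<'E'
from h import *
C=np.array([.4544,.3339]); y=np.radians(48.7); X=np.array([np.cos(y),np.sin(y)]);Y=np.array([-X[1],X[0]])
def case(uv,z): p=px2w('top',np.array(uv)/4+[100,150],z=z)[:2]-C; return np.round([p@X*1000,p@Y*1000],1)
print('front-left outer (-80,100):',case((285,378),.046)); print('back-left outer (80,100) :',case((140,235),.069))
print('divider/front (-75..-80,0):',case((378,275),.046)); print('divider back top (~72,0)',case((255,165),.046))
print('stored head,tail',case((215,262),.014),case((232,200),.014))
print('flap top edge L,R (72..77,+-93)',case((90,220),.196),case((288,22),.196))
d=np.load('f_d.npy')
for q in ('bay_left','bay_right'):
    im,_=imaging.snapshot('top')
    for e in nets.place_of('top',q)[:1]: p=px2w('top',e['uv'],z=.005)[:2]-C; print(q,e['conf'],p@X*1000,p@Y*1000)
T=C+X*-.032+Y*.049
print(T); goto([*T,.009],48.7)
E
```

```text
time_s: 17.0
tool_pos: [0.5293, 0.1438, 0.2585]
ee_rot: [[-0.754, 0.657, -0.002], [0.657, 0.754, -0.001], [0.001, -0.002, -1.0]]
contact_force: [-0.5, 0.4, 0.2]
opening: 0.087
grip_force: 48.9
front-left outer (-80,100): [-83.7  94.5]
back-left outer (80,100) : [61. 90.]
divider/front (-75..-80,0): [-80.9  -4.9]
divider back top (~72,0) [42.5 -1.2]
stored head,tail [21.  73.4] [44.9 31.5]
flap top edge L,R (72..77,+-93) [54.8 87.5] [ 53.5 -91.6]
bay_left 0.9 6.645657384369043 49.192451840411145
bay_right 0.83 -0.31605453570641984 -48.640080476457335
[0.3965 0.3422]
t 17.2 tcp [0.5298 0.1439 0.2593] y-ang 49.02 q [ 0.2625  0.2084  1.7658 -0.      1.1682 -0.5931] F [ 0.1096  0.0764 -0.4378] open 0.085 grip 48.9
shift units [3.8429 1.0415 4.1721] turn units 0.03223256110902639
```

```bash
python3 -m jog '0.48 0.126 0 0;0.48 0.126 0 0;0.48 0.126 0 0;0.48 0.126 0 0;0.48 0.126 0 0;0.48 0.126 0 0;0.48 0.126 0 0;0.48 0.126 0 0;0 0 0 0;0 0 0 0'
python3 - <<'E'
from h import *
C=np.array([.4544,.3339]); y=np.radians(48.7); X=np.array([np.cos(y),np.sin(y)]);Y=np.array([-X[1],X[0]])
T=C+X*-.034+Y*.049
goto([*T,.009],48.7)
def flap(im,d):
    P=cloud('scene',d); im=im.astype(int)
    m=(im[...,0]-im[...,2]>90)&(P[...,2]>.06)&(P[...,2]<.19)&(d>0)
    q=P[m]; xy=(q[:,:2]-C); a=xy@X; b=xy@Y; k=(abs(b)<.085)&(abs(a-.06)<.04); a,z=a[k],q[k,2]
    for _ in range(3):
        p=np.polyfit(z,a,1); r=a-np.polyval(p,z); s=abs(r)<2.5*r.std(); a,z=a[s],z[s]
    print('flap face n',len(a),'x at .046',np.polyval(p,.046),'x at .196',np.polyval(p,.196),'angle',90+np.degrees(np.arctan(p[0])))
flap(cv2.imread('pics/f_raw.png')[...,::-1],np.load('f_d.npy'))
im,d=imaging.snapshot('scene'); flap(im,d)
E
```

```text
time_s: 18.45
tool_pos: [0.3961, 0.3406, 0.2596]
ee_rot: [[-0.755, 0.656, 0.0], [0.656, 0.755, -0.0], [-0.0, -0.0, -1.0]]
contact_force: [-0.3, -0.4, -0.6]
opening: 0.087
grip_force: 48.9
t 18.45 tcp [0.3961 0.3406 0.2596] y-ang 48.99 q [ 0.7075  0.1649  1.8191 -0.0004  1.1578 -0.1474] F [-0.2554 -0.3564 -0.5704] open 0.087 grip 48.9
shift units [ 0.0148 -0.0072  4.1772] turn units 0.02921933859153967
flap face n 1424 x at .046 0.07294815597686664 x at .196 0.05568889499364474 angle 83.43631236083321
flap face n 1406 x at .046 0.07282516778227335 x at .196 0.05564881412724394 angle 83.4675688017331
```

```bash
python3 -m jog '0 0 0.5 0;0 0 0.5 0;0 0 0.5 0;0 0 0.5 0;0 0 0.4 0;0 0 0.4 0;0 0 0.3 0;0 0 0.3 0;0 0 0.3 0;0 0 0 0'
python3 -m jog '0 0 0.2 0;0 0 0.1 0;0 0 0.1 0;0 0 0.07 0;0 0 0 0'
```

```text
time_s: 19.75
tool_pos: [0.3958, 0.3396, 0.0367]
ee_rot: [[-0.753, 0.658, -0.002], [0.658, 0.753, -0.002], [0.0, -0.002, -1.0]]
contact_force: [-0.2, 0.5, 0.2]
opening: 0.086
grip_force: 48.9
time_s: 20.38
tool_pos: [0.3958, 0.3408, 0.0093]
ee_rot: [[-0.754, 0.657, -0.0], [0.657, 0.754, -0.0], [0.0, -0.0, -1.0]]
contact_force: [-1.0, 0.4, -0.9]
opening: 0.092
grip_force: 48.9
```

```bash
python3 -m jog '0 0 0 0;0 0 0 0;0 0 0 0' 0.3
python3 -m jog '0 0 -0.2 0;0 0 -0.4 0;0 0 -0.5 0;0 0 -0.5 0;0 0 -0.5 0;0 0 -0.5 0;0 0 0 0'
python3 - <<'E'
from h import *
C=np.array([.4544,.3339]); y=np.radians(48.7); X=np.array([np.cos(y),np.sin(y)]);Y=np.array([-X[1],X[0]])
p=C+X*-.01; goto([*p,.166])
E
```

```text
time_s: 20.75
tool_pos: [0.3961, 0.341, 0.0097]
ee_rot: [[-0.754, 0.657, 0.0], [0.657, 0.754, 0.0], [-0.0, 0.0, -1.0]]
contact_force: [-0.1, 0.8, -0.1]
opening: 0.304
grip_force: 0.0
time_s: 21.62
tool_pos: [0.3972, 0.342, 0.1685]
ee_rot: [[-0.754, 0.657, 0.004], [0.657, 0.754, 0.003], [-0.001, 0.005, -1.0]]
contact_force: [-0.2, 0.4, 0.4]
opening: 0.303
grip_force: 0.0
t 21.62 tcp [0.3972 0.342  0.1685] y-ang 48.93 q [ 0.7079  0.2677  1.9118  0.      0.9569 -0.146 ] F [-0.1624  0.3735  0.4449] open 0.303 grip 0.0
shift units [-0.8062  0.3582  0.0446] turn units None
```

The bolt is released. The flap stands at about 83.5°, so I'll nudge it towards 90° with the shut fingers.

```bash
python3 -m jog '-0.4 0 0 0;-0.4 0 0 0;0 0.3 0 0;0 0.3 0 0;0 0.3 0 0;0 0.2 0 0;0 0.1 0 0;0 0.06 0 0;0 0 0 0' 0 30
cat >> h.py <<'E'
C=np.array([.4544,.3339]); _y=np.radians(48.7); X=np.array([np.cos(_y),np.sin(_y)]);Y=np.array([-X[1],X[0]])
def flap():
    im,d=imaging.snapshot('scene'); P=cloud('scene',d); im=im.astype(int)
    m=(im[...,0]-im[...,2]>90)&(P[...,2]>.06)&(P[...,2]<.19)&(d>0)
    q=P[m]; xy=(q[:,:2]-C); a=xy@X; b=xy@Y; k=(abs(b)<.085)&(abs(a-.06)<.04); a,z=a[k],q[k,2]
    for _ in range(3):
        p=np.polyfit(z,a,1); r=a-np.polyval(p,z); s=abs(r)<2.5*r.std(); a,z=a[s],z[s]
    print('n',len(a),'x hinge',np.polyval(p,.046),'x top',np.polyval(p,.196),'angle',90+np.degrees(np.arctan(p[0])))
    return im.astype(np.uint8)
def casexy():
    p=arm.get_state()['tool_pos'][:2]-C; print('tcp case',p@X*1000,p@Y*1000)
E
python3 -c "
from h import *
flap();casexy();print(arm.get_state()['contact_force'])"
```

```text
time_s: 22.75
tool_pos: [0.4816, 0.3663, 0.1654]
ee_rot: [[-0.754, 0.657, -0.0], [0.657, 0.754, -0.0], [0.0, -0.0, -1.0]]
contact_force: [-0.3, -0.5, 0.3]
opening: -0.002
grip_force: 0.0
n 1331 x hinge 0.07277833529820024 x top 0.0569831915377998 angle 83.98885197626772
tcp case 42.20280165861647 0.8317418014899408
[-0.5416  0.8518 -0.0105]
```

```bash
python3 -m jog '0 0.06 0 0;0 0.06 0 0;0 0.06 0 0;0 0 0 0;0 0 0 0'; python3 -c "
from h import *
flap();casexy();print(arm.get_state()['contact_force'])"
```

```text
time_s: 23.42
tool_pos: [0.489, 0.3746, 0.1655]
ee_rot: [[-0.754, 0.657, 0.0], [0.657, 0.754, 0.0], [-0.0, 0.0, -1.0]]
contact_force: [0.7, -0.8, 0.6]
opening: -0.002
grip_force: 0.0
n 1421 x hinge 0.07314852838484133 x top 0.06827652473836263 angle 88.139685685386
tcp case 53.33322618765348 0.826160140122205
[-0.8032 -0.3088 -0.5656]
```

```bash
python3 -m jog '0 0.05 0 0;0 0 0 0;0 -0.3 0 0;0 -0.4 0 0;0 -0.4 0 0;0 0 -0.5 0;0 0 -0.5 0;0 0 -0.5 0;0 0 0 0'
python3 -m jog '-0.5 0 0 0;-0.5 0 0 0;-0.5 0 0 0;-0.5 0 0 0;-0.5 0 0 0;-0.5 0 0 0;-0.5 0 0 0;0 0 0 0;0 0 0 0'
python3 - <<'E'
from h import *
im=flap(); save('g_scene',cv2.resize(im[90:240,120:320],None,fx=3.5,fy=3.5,interpolation=2))
im,d=imaging.snapshot('top')
for q in ('bolt_head','bolt_tail','bolt','stored_bolt','stored_knob'):
    for e in nets.place_of('top',q)[:2]:
        p=px2w('top',e['uv'],z=.014)[:2]-C; print(q,round(e['conf'],2),np.round(e['uv'],1),p@X*1000,p@Y*1000)
save('g_top',cv2.resize(im[150:260,120:240],None,fx=5,fy=5,interpolation=2))
E
```

```text
time_s: 24.6
tool_pos: [0.4488, 0.3279, 0.258]
ee_rot: [[-0.754, 0.657, 0.004], [0.657, 0.754, 0.003], [-0.001, 0.005, -1.0]]
contact_force: [0.7, -0.0, -0.9]
opening: 0.0
grip_force: 0.0
time_s: 25.72
tool_pos: [0.6051, 0.1892, 0.2546]
ee_rot: [[-0.754, 0.657, -0.002], [0.657, 0.754, -0.0], [0.001, -0.001, -1.0]]
contact_force: [-1.3, 0.7, 0.5]
opening: 0.001
grip_force: 0.0
n 1530 x hinge 0.07304402179856688 x top 0.07081514419801829 angle 89.1486941206865
bolt_head 0.58 [166.6 228.2] -34.263371233041156 74.10088299701778
bolt_tail 0.46 [179.4 212.4] -29.003714876479112 14.155716924641178
bolt_tail 0.39 [158.7 207.5] 27.17485145156734 46.18384466462119
bolt 0.57 [209.5 129.8] 83.3512279848454 -233.03090472947838
bolt 0.39 [176.2 220.4] -38.89420918039556 37.87694948517505
stored_bolt 0.63 [156.1 206.2] 35.716505756645134 48.746882401475126
stored_bolt 0.61 [337.8 235.2] -424.1022443393938 -260.15171481004916
stored_knob 0.63 [177.4 180.7] 43.548279776876974 -50.72074726037956
stored_knob 0.42 [176.1 199.1] 6.686039793590264 -7.798182877935033
```

View pics/g_top.png

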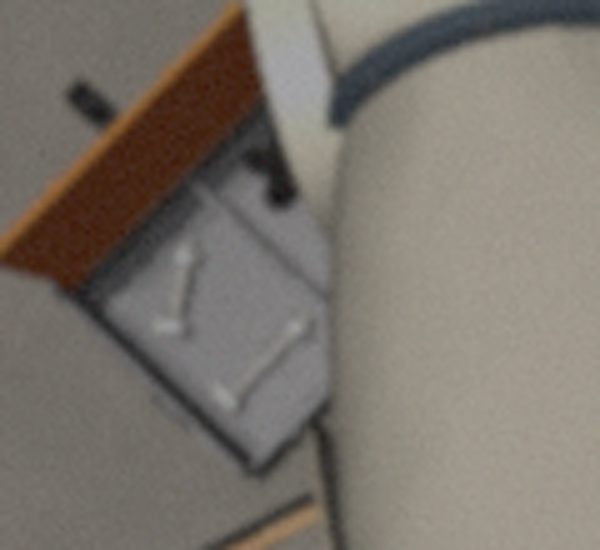

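View pics/g_scene.png

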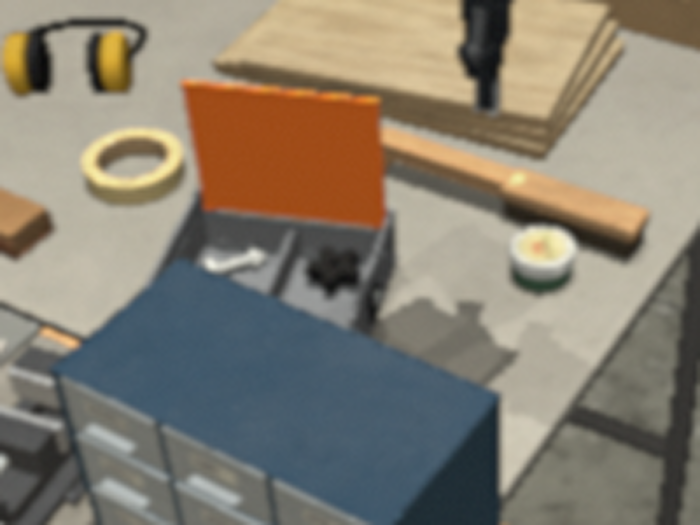

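The top crop shows the loose bolt flat in the left bay, head at (228,398) and nut end at (300,325), clear of the walls and of the stored bolt at (180,290). The scene crop shows the flap upright (measured 89°), with the knob and stored bolt still in place.

```bash
python3 -c "
from workcell import arm
print(arm.sign_off())"
```

```text
the job is handed in; nothing more can be done
None
```

The job is handed in: the flap stands at about 89°, the loose T-bolt lies inside the left bay with the stored T-bolt, and I saw no stored item or bystander moved, though the brass block and hex key weren't re-checked at the end.

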